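# Load the cold stage with sample jars

## Task

Load the cold stage for the next run: pick out the four capped sample jars and stand each one upright on the floor of the round aluminium cooling cup that fits its size (the largest jar in the largest cup, and so on down). Load them strictly one at a time from the largest to the smallest, letting go of each before fetching the next, because the big ones take longest to cool. Keep the jars upright throughout and leave the open beaker and the mortar where they stand.

Things in the scene. Friction and masses are not known exactly. Their poses are not given: they have to be found in the camera images.
- jar_1: The largest of four loose, closed, straight-sided sample jars, standing upright: white plastic body, blue screw cap, one plain cylinder 60 mm in diameter and 72 mm tall in all, the same width at cap and body. Rigid, under 0.3 kg. Origin: centre of its underside; z up along the jar's axis. It belongs in cup_1.
- jar_2: The second largest of four loose, closed, straight-sided sample jars, standing upright: white plastic body, blue screw cap, one plain cylinder 48 mm in diameter and 68 mm tall in all, the same width at cap and body. Rigid, under 0.3 kg. Origin: centre of its underside; z up along the jar's axis. It belongs in cup_2.
- jar_3: The third largest of four loose, closed, straight-sided sample jars, standing upright: white plastic body, blue screw cap, one plain cylinder 36 mm in diameter and 64 mm tall in all, the same width at cap and body. Rigid, under 0.3 kg. Origin: centre of its underside; z up along the jar's axis. It belongs in cup_3.
- jar_4: The smallest of four loose, closed, straight-sided sample jars, standing upright: white plastic body, blue screw cap, one plain cylinder 24 mm in diameter and 60 mm tall in all, the same width at cap and body. Rigid, under 0.3 kg. Origin: centre of its underside; z up along the jar's axis. It belongs in cup_4.
- cup_1: The largest of four fixed round aluminium cooling cups on the dark cold plate, open at the top: well 72 mm in diameter, flaring over its upper 8 mm to a mouth about 80 mm wide, 14 mm deep (flat floor 6 mm above the bench), widest outer diameter 96 mm (at the rim), rim 20 mm above the bench. Origin: on its axis at bench height; z up. It takes jar_1 with 6 mm to spare all round at the floor.
- cup_2: The second largest of four fixed round aluminium cooling cups on the dark cold plate, open at the top: well 60 mm in diameter, flaring over its upper 8 mm to a mouth about 68 mm wide, 14 mm deep (flat floor 6 mm above the bench), widest outer diameter 84 mm (at the rim), rim 20 mm above the bench. Origin: on its axis at bench height; z up. It takes jar_2 with 6 mm to spare all round at the floor.
- cup_3: The third largest of four fixed round aluminium cooling cups on the dark cold plate, open at the top: well 48 mm in diameter, flaring over its upper 8 mm to a mouth about 56 mm wide, 14 mm deep (flat floor 6 mm above the bench), widest outer diameter 72 mm (at the rim), rim 20 mm above the bench. Origin: on its axis at bench height; z up. It takes jar_3 with 6 mm to spare all round at the floor.
- cup_4: The smallest of four fixed round aluminium cooling cups on the dark cold plate, open at the top: well 36 mm in diameter, flaring over its upper 8 mm to a mouth about 44 mm wide, 14 mm deep (flat floor 6 mm above the bench), widest outer diameter 60 mm (at the rim), rim 20 mm above the bench. Origin: on its axis at bench height; z up. It takes jar_4 with 6 mm to spare all round at the floor.
- beaker: Bystander, not to be moved: loose open clear-glass beaker, 50 mm in diameter, 65 mm tall, empty. Origin: centre of its underside.
- mortar: Bystander, not to be moved: loose open white ceramic bowl (a mortar), 64 mm in diameter at the rim, 42 mm tall, empty. Origin: centre of its underside.
There are look-alikes about, which are no part of the job. Leave any orange look-alike of the cup_1 alone.

How it is judged (in metres and radians):
On the way, in this order (a step that is already met when the one before it is completed fails the run):
1. the largest jar stands on the floor of its own cup and has been let go (horizontal distance between jar_1 and cup_1 below 0.01 m and z of jar_1 in the frame of cup_1 between 0.003 and 0.01 m and angle between jar_1's own z axis and vertical below 0.08 rad and contact force between the fingers and jar_1 below 0.2 N), for 0.2 s.
2. the second largest jar stands on the floor of its own cup and has been let go (horizontal distance between jar_2 and cup_2 below 0.01 m and z of jar_2 in the frame of cup_2 between 0.003 and 0.01 m and angle between jar_2's own z axis and vertical below 0.08 rad and contact force between the fingers and jar_2 below 0.2 N), for 0.2 s.
3. the third largest jar stands on the floor of its own cup and has been let go (horizontal distance between jar_3 and cup_3 below 0.01 m and z of jar_3 in the frame of cup_3 between 0.003 and 0.01 m and angle between jar_3's own z axis and vertical below 0.08 rad and contact force between the fingers and jar_3 below 0.2 N), for 0.2 s.
4. the smallest jar stands on the floor of its own cup and has been let go (horizontal distance between jar_4 and cup_4 below 0.01 m and z of jar_4 in the frame of cup_4 between 0.003 and 0.01 m and angle between jar_4's own z axis and vertical below 0.08 rad and contact force between the fingers and jar_4 below 0.2 N), for 0.2 s.
At the end, for the whole second after the job is handed in: All four jars stand upright (within 0.08 rad) on the floor of their own cups, within 10 mm of the cup's axis, with the underside between 3 and 10 mm above the bench, released and at rest, loaded in order from the largest to the smallest; the beaker and the mortar are within 20 mm of where they were (horizontal distance between jar_1 and cup_1 below 0.01 m and z of jar_1 in the frame of cup_1 between 0.003 and 0.01 m and angle between each of jar_1, jar_2, jar_3, jar_4's own z axis and vertical below 0.08 rad and linear speed of each of jar_1, jar_2, jar_3, jar_4 below 0.02 m/s and angular speed of each of jar_1, jar_2, jar_3, jar_4 below 0.3 rad/s and horizontal distance between jar_2 and cup_2 below 0.01 m and z of jar_2 in the frame of cup_2 between 0.003 and 0.01 m and horizontal distance between jar_3 and cup_3 below 0.01 m and z of jar_3 in the frame of cup_3 between 0.003 and 0.01 m and horizontal distance between jar_4 and cup_4 below 0.01 m and z of jar_4 in the frame of cup_4 between 0.003 and 0.01 m and distance of each of beaker, mortar from where it was at the start of the episode below 0.02 m); the robot touches nothing.
It fails at once if a jar is tipped more than about 35 degrees (angle between any of jar_1, jar_2, jar_3, jar_4's own z axis and vertical above 0.6 rad).
It fails at once if the beaker is moved more than 20 mm (distance of beaker from where it was at the start of the episode above 0.02 m).
It fails at once if the mortar is moved more than 20 mm (distance of mortar from where it was at the start of the episode above 0.02 m).
It also fails if it takes over 102 s, if anything falls off the work surface, if the arm or the gripper's body presses on something with over 40 N, if the wrist force passes 120 N, or if a joint passes its speed limit or range.

## Robot

A 7-joint arm with a two-finger parallel gripper is mounted at the origin on the work surface. World frame = base frame: x ahead of the robot, y to its left, z up, the work surface at z = 0. Lengths are in m, angles in degrees, forces in N, time in s.
With the tool pointing down it reaches from about 0.4 to 0.9 m from the base axis. Payload 5.5 kg.
Tool frame: the origin (TCP) lies midway between the tips of the shut fingers; the grasp point (between the pads) lies 19 mm behind it; z points along the fingers, y is the line along which they close (so a half turn about z gives the same grasp; the last joint's range is limited). The gripper opens to 92 mm and grips with 3 to 60 N. Pads are 19 mm wide; open, the fingers measure 130 mm over their backs; the gripper's body (75 mm by 190 mm) begins 47 mm behind the grasp point.
Start: joints at [-52.529, 28.699, -24.465, 88.831, 12.651, 65.22, -12.049], TCP at [0.248, 0.601, 0.206] pointing down, gripper open.
Joint ranges: [-164.97, 164.97], [-17.58, 116.51], [-87.97, 89.64], [11.32, 138.91], [-80.73, 260.73], [10.89, 115.49], [-147.41, 147.41]. Speed limits (degrees/s): [147.25, 147.25, 180, 180, 180, 180, 180].

## Interface

Orientations are given as [roll, pitch, yaw] about the fixed x, y, z axes, in that order (R = Rz(yaw) Ry(pitch) Rx(roll)).
In Python, from bench import status, eyes, workorder gives the robot as it stands. The module is installed in compiled form; this text tells all that it offers.
- The arm moves only by the shell command python3 -m inch 'ROWS' [FORCE]. ROWS is JSON, a list of rows, each a list of 5 numbers: the shift along the tool's x, y, z in m, then the turn about the tool's z in rad, then the finger opening in m, from 0 to 0.0918. A call has 1 to 10 rows; each row shifts and turns the commanded pose from where the row before left it, along the tool's axes as they then stand; what a row does not reach is not made up. A row lasts 1/10 s, in which the tool goes at most 50 mm and 8.59 degrees, less where a joint would pass 70% of its speed; a pose out of reach is approached as far as the arm can. A call with a gripper value outside its range is refused whole. The fingers move at their own pace and stop on an object; FORCE is the grip in N (left out, the last holds). Time passes only in rows, so rows that do not move let the fingers close. It gives the time, the measured TCP pose, the force, the opening and the grip force at its end, in the units of the state.
- status.sense(): the state, without advancing time (a new reading comes with each control period).
- eyes.grab_frame(name): name is "scene" or "top" or "wrist"; returns a dict with "color" (420x560x3 uint8, red, green, blue), "z_map" (420x560 float32, m along the optical axis (not along the pixel's ray), 0 where there is no reading), "fx", "fy", "cx", "cy" (pixels), "R" (3x3) and "t" (3): a world point X has camera coordinates R X + t. Camera axes: x right, y down, z forward; pixel columns grow to the right and rows downward; lengths in m; the calibration is good to about 2 mm. A picture is of the moment at which its call begins.
- workorder.hand_in(): hands the job in; it is judged then, once.
The state is a dict: "time": time; "q": joint angles; "joint_vel": joint speeds; "joint_efforts": joint torques, N m; "ee_pos": TCP position; "ee_rot": TCP orientation; "force": force on the tool from outside, world axes, zero at the start; "moment": the same for the moment, N m; "grip_width": finger opening in m; "finger_force": force on a finger pad.
Only numpy, scipy, OpenCV 4.12 (cv2) and the standard library are available. Lean on these libraries where they do the work, as an engineer would, in place of code of your own. Each camera call takes 0.05 s, during which the arm holds its last target. There are 200 camera calls.

## Working session

There is one attempt and no reset: what is moved stays moved. The work goes in short steps, Python scripts to look and compute and a shell command to move; the robot and the scene stay as the last step left them, time stands still between calls to the robot, and variables do not carry over. Pictures are saved under pics/ and viewed, at most 14 in all, crops included, and the job is handed in when it is done.

```bash
mkdir -p pics; cat > h.py <<'E'
import numpy as np, cv2
from bench import status, eyes, workorder
def world(f):
    z=f["z_map"]; v,u=np.indices(z.shape)
    P=np.stack([(u-f["cx"])/f["fx"]*z,(v-f["cy"])/f["fy"]*z,z],-1)
    return (P-f["t"])@f["R"]   # R^T (P-t)
E
python3 - <<'E'
from h import *
for n in("top","scene"):
    f=eyes.grab_frame(n); cv2.imwrite(f"pics/{n}0.png",f["color"][...,::-1]); np.savez(f"{n}0.npz",**f)
    print(n,f["R"].round(3).tolist(),f["t"],f["fx"])
s=status.sense();print(s)
E
```

```text
top [[-0.014, -1.0, 0.003], [-0.986, 0.013, -0.167], [0.167, -0.005, -0.986]] [0.07743606 0.58038641 1.16725541] 482.40661918723094
scene [[0.189, 0.982, 0.008], [0.734, -0.136, -0.665], [-0.652, 0.132, -0.747]] [-0.21129284 -0.39757912  1.32903948] 401.00537608109454
{'time': 0.1, 'q': array([-52.5272891 ,  28.74905953, -24.45185402,  88.88537788,
        12.65300838,  65.22016694, -12.04869136]), 'joint_vel': array([ 0.04862828, -0.08932301, -0.03873135, -0.07992136, -0.00280619,
       -0.01534132,  0.00939212]), 'joint_efforts': array([-1.15909829e-02, -5.67870748e+01, -5.83886817e+00, -2.79914278e+01,
       -6.90314476e-02,  2.39715341e-02,  3.23459949e-05]), 'ee_pos': array([0.24743262, 0.60033862, 0.20457231]), 'ee_rot': array([-1.79898814e+02, -6.34203177e-04,  1.57609649e+02]), 'force': array([-0.20929087, -0.10576238, -0.2686425 ]), 'moment': array([0.0314081 , 0.03554229, 0.00469783]), 'finger_force': 0.0, 'grip_width': 0.09200344293646032}
```

View pics/top0.png

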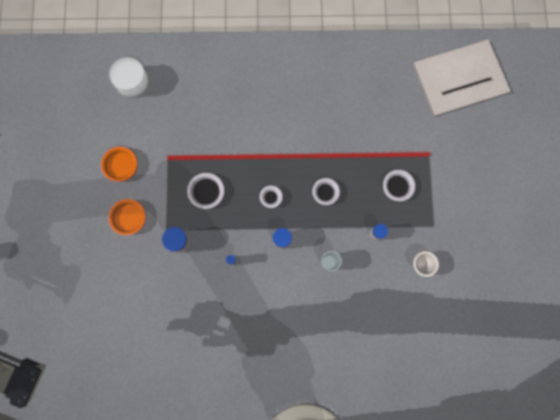

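View pics/scene0.png

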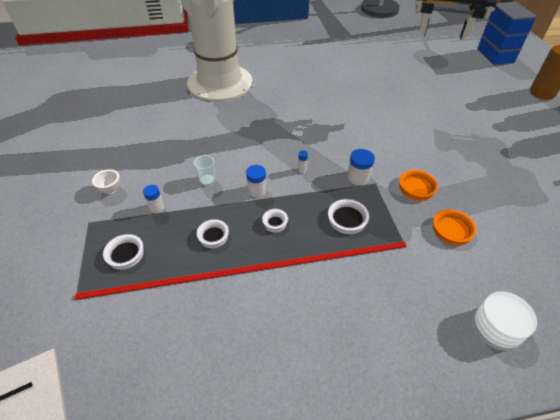

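Top view: four blue-capped jars at (174,239) large, (282,238), (380,231) and (231,260) small. Grey cups at (206,190) largest, (399,185), (326,191) and (271,196) smallest. Look-alikes are the orange cups at (120,163) and (128,217). The white stack (128,77), beaker (331,261) and mortar (426,264) must stay put. Next I'll measure them and check a close crop.

```bash
cat > meas.py <<'E'
from h import *
from scipy.optimize import least_squares
def fit(P,r=None):
    c,R=cv2.minEnclosingCircle(P[:,:2].astype(np.float32)); return np.round(c,4),round(R,4)
def measure(f):
    W=world(f); hsv=cv2.cvtColor(f["color"],cv2.COLOR_RGB2HSV)
    roi=(W[...,0]>.3)&(W[...,0]<.75)&(np.abs(W[...,1])<.45)&(f["z_map"]>0)
    blue=cv2.inRange(hsv,(105,120,60),(130,255,255))>0
    for nm,m in(("blue",blue&roi&(W[...,2]>.045)),("obj",roi&~blue&(W[...,2]>.012)&(W[...,2]<.3))):
        n,l,st,ce=cv2.connectedComponentsWithStats(m.astype(np.uint8))
        for i in range(1,n):
            if st[i,4]<25: continue
            P=W[l==i]; top=np.percentile(P[:,2],90)
            T=P[P[:,2]>top-(.006 if nm=="blue" else .004)]
            print(nm,ce[i].round(),st[i,4],"top",top.round(4),"circ",*fit(T),"mid",((T[:,:2].min(0)+T[:,:2].max(0))/2).round(4),"mean",T[:,:2].mean(0).round(4))
if __name__=="__main__":
    for n in("top","scene"):
        print(n); measure(dict(np.load(n+"0.npz")))
    c=cv2.imread("pics/top0.png")[150:280,90:450]; cv2.imwrite("pics/crop.png",cv2.resize(c,None,fx=2.2,fy=2.2,interpolation=cv2.INTER_CUBIC))
E
python3 meas.py
```

```text
top
blue [380. 231.] 155 top 0.067 circ [ 0.5235 -0.1945] 0.0179 mid [ 0.523  -0.1942] mean [ 0.5228 -0.1943]
blue [174. 239.] 436 top 0.0749 circ [0.5092 0.3134] 0.0295 mid [0.5091 0.3143] mean [0.5094 0.3133]
blue [282. 237.] 276 top 0.0714 circ [0.5101 0.0493] 0.0231 mid [0.5104 0.0489] mean [0.51   0.0494]
blue [230. 259.] 58 top 0.0634 circ [0.4589 0.1766] 0.0107 mid [0.4579 0.177 ] mean [0.4579 0.1766]
obj [132. 164.] 113 top 0.0227 circ [0.711  0.4451] 0.0385 mid [0.711 0.438] mean [0.7116 0.4359]
obj [400. 185.] 344 top 0.0226 circ [ 0.6472 -0.2591] 0.0413 mid [ 0.6481 -0.2591] mean [ 0.6486 -0.2598]
obj [205. 190.] 423 top 0.0227 circ [0.6398 0.2439] 0.0472 mid [0.639 0.244] mean [0.6401 0.2433]
obj [326. 191.] 302 top 0.0222 circ [ 0.6335 -0.0682] 0.0353 mid [ 0.6334 -0.0684] mean [ 0.634  -0.0702]
obj [271. 196.] 241 top 0.0227 circ [0.6217 0.0748] 0.0291 mid [0.6218 0.0745] mean [0.6228 0.0775]
obj [136. 216.] 204 top 0.0228 circ [0.5721 0.4406] 0.0463 mid [0.5721 0.4241] mean [0.5743 0.4207]
obj [375. 236.] 64 top 0.0619 circ [ 0.5118 -0.1998] 0.0129 mid [ 0.5115 -0.1998
[... 1373 characters left out ...]
.] 218 top 0.0466 circ [0.5175 0.0462] 0.0228 mid [0.5263 0.0462] mean [0.5289 0.0426]
obj [155. 203.] 159 top 0.0417 circ [ 0.5324 -0.1959] 0.0157 mid [ 0.5362 -0.196 ] mean [ 0.538  -0.1951]
obj [348. 213.] 424 top 0.0192 circ [0.6433 0.2435] 0.0484 mid [0.6437 0.2426] mean [0.6422 0.2434]
obj [274. 218.] 244 top 0.019 circ [0.6249 0.0727] 0.0299 mid [0.6245 0.073 ] mean [0.6241 0.0728]
obj [438. 227.] 116 top 0.019 circ [0.714  0.4446] 0.0359 mid [0.714  0.4358] mean [0.714  0.4331]
obj [212. 231.] 338 top 0.0193 circ [ 0.6362 -0.0703] 0.0358 mid [ 0.6364 -0.0706] mean [ 0.6356 -0.0701]
obj [122. 249.] 460 top 0.0194 circ [ 0.65  -0.262] 0.0426 mid [ 0.6499 -0.2615] mean [ 0.6497 -0.2619]
```

View pics/crop.png

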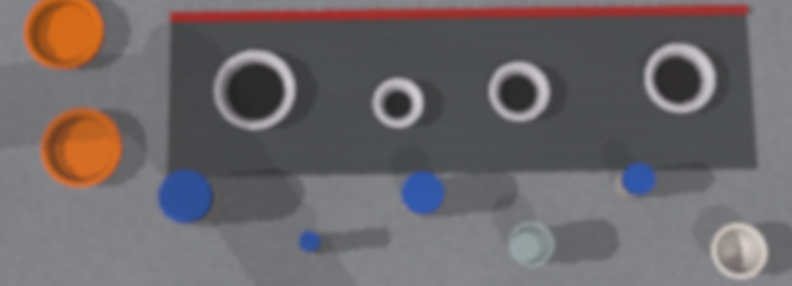

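The crop confirms the choice: grey cups on the plate with diameters 96, 84, 72 and 60 mm, and caps with diameters 60, 48, 36 and 24 mm. The orange cups are off the plate. I'll close the fingers along world y, with the TCP 30 mm above each jar's underside.

```bash
python3 -m inch '[[0,0,0,-0.13,0.0918],[0,0,0,-0.13,0.0918],[0,0,0,-0.131,0.0918],[0,0,0,0,0.0918]]' 20; python3 -m inch '[[-0.0264,-0.0287,0,0,0.0918],[-0.0264,-0.0287,0,0,0.0918],[-0.0264,-0.0287,0,0,0.0918],[-0.0264,-0.0287,0,0,0.0918],[-0.0264,-0.0287,0,0,0.0918],[-0.0264,-0.0287,0,0,0.0918],[-0.0264,-0.0287,0,0,0.0918],[-0.0264,-0.0287,0,0,0.0918],[-0.0264,-0.0287,0,0,0.0918],[-0.0264,-0.0287,0,0,0.0918]]'; python3 -m inch '[[0,0,0,0,0.0918],[0,0,0,0,0.0918],[0,0,0,0,0.0918]]'
```

```text
time: 0.5
ee_pos: [0.2475, 0.6005, 0.2049]
ee_rot: [-179.9, -0.0, -179.9]
force: [0.1, -0.2, -0.6]
grip_width: 0.0918
finger_force: 0.0
time: 1.5
ee_pos: [0.5124, 0.3127, 0.2054]
ee_rot: [-180.0, -0.0, 179.8]
force: [1.4, 0.3, -0.2]
grip_width: 0.092
finger_force: 0.0
time: 1.8
ee_pos: [0.5105, 0.3152, 0.2054]
ee_rot: [180.0, -0.1, -180.0]
force: [-0.1, 0.4, 0.1]
grip_width: 0.0922
finger_force: 0.0
```

```bash
python3 -m inch '[[0,-0.002,0.02,0,0.0918],[0,0,0.02,0,0.0918],[0,0,0.02,0,0.0918],[0,0,0.02,0,0.0918],[0,0,0.02,0,0.0918],[0,0,0.02,0,0.0918],[0,0,0.02,0,0.0918],[0,0,0.02,0,0.0918],[0,0,0.015,0,0.0918],[0,0,0,0,0.0918]]'; python3 -m inch '[[0,0,0,0,0.08],[0,0,0,0,0.07],[0,0,0,0,0.06],[0,0,0,0,0.055],[0,0,0,0,0.05],[0,0,0,0,0.05],[0,0,0,0,0.05],[0,0,0,0,0.05]]' 20
python3 - <<'E'
from h import *
f=eyes.grab_frame("wrist");cv2.imwrite("pics/w1.png",f["color"][...,::-1])
E
```

```text
time: 2.8
ee_pos: [0.5091, 0.3123, 0.0284]
ee_rot: [-179.9, -0.2, -179.9]
force: [-0.7, -0.3, -0.5]
grip_width: 0.0916
finger_force: 0.0
time: 3.6
ee_pos: [0.5123, 0.3129, 0.0313]
ee_rot: [179.9, 0.1, -180.0]
force: [-0.2, 1.4, 6.2]
grip_width: 0.0596
finger_force: 20.0
```

View pics/w1.png

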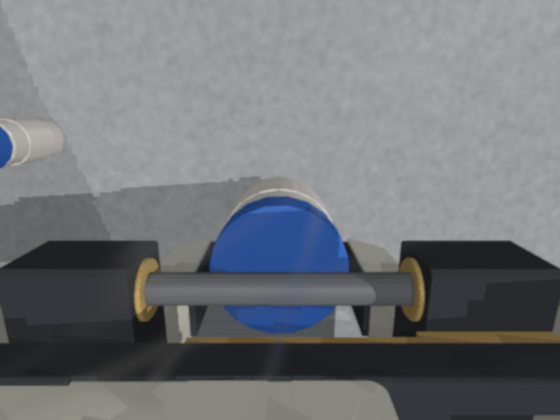

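Jar_1 is gripped centrally: the cap is at (279,270) and the opening reads 59.6 mm. Next I carry it to cup_1.

```bash
python3 -m inch '[[0,0,-0.01,0,0.05],[0,0,-0.02,0,0.05],[0,0,-0.02,0,0.05],[0,0,-0.01,0,0.05],[-0.01,-0.006,0,0,0.05],[-0.02,-0.011,0,0,0.05],[-0.025,-0.013,0,0,0.05],[-0.025,-0.013,0,0,0.05],[-0.025,-0.013,0,0,0.05],[-0.015,-0.008,0,0,0.05]]' 25;  python3 -m inch '[[-0.01,-0.006,0,0,0.05],[0,0,0,0,0.05],[0,0,0,0,0.05],[0,0,0,0,0.05],[0,0,0,0,0.05]]'
python3 - <<'E'
from h import *
from meas import measure
measure(eyes.grab_frame("top"))
f=eyes.grab_frame("scene"); cv2.imwrite("pics/s1.png",cv2.resize(f["color"][100:280,60:460,::-1],None,fx=2,fy=2))
E
```

```text
time: 4.65
ee_pos: [0.6339, 0.244, 0.0887]
ee_rot: [-179.9, -0.0, 179.8]
force: [-0.0, 0.2, -1.7]
grip_width: 0.0595
finger_force: 25.0
time: 5.15
ee_pos: [0.6406, 0.2434, 0.0906]
ee_rot: [180.0, -0.0, -179.9]
force: [-0.1, -0.1, -2.7]
grip_width: 0.0597
finger_force: 25.0
blue [380. 231.] 155 top 0.0665 circ [ 0.5227 -0.1951] 0.0178 mid [ 0.5228 -0.1952] mean [ 0.5233 -0.1945]
blue [286. 233.] 84 top 0.0712 circ [0.4884 0.0543] 0.0449 mid [0.4884 0.0451] mean [0.5152 0.0408]
obj [132. 164.] 113 top 0.0228 circ [0.7113 0.4481] 0.0379 mid [0.7113 0.4379] mean [0.7103 0.4355]
obj [232. 163.] 191 top 0.2225 circ [0.6511 0.1597] 0.0267 mid [0.6519 0.1626] mean [0.6577 0.1594]
obj [158. 180.] 362 top 0.2231 circ [0.6309 0.3239] 0.0304 mid [0.6303 0.3187] mean [0.6264 0.323 ]
obj [400. 185.] 351 top 0.0225 circ [ 0.6476 -0.2591] 0.0416 mid [ 0.6468 -0.2592] mean [ 0.6502 -0.2633]
obj [326. 191.] 298 top 0.022 circ [ 0.6337 -0.0681] 0.0354 mid [ 0.6333 -0.0685] mean [ 0.6341 -0.0691]
obj [271. 196.] 239 top 0.0226 circ [0.6215 0.0745] 0.0293 mid [0.622  0.0745] mean [0.6219 0.0753]
obj [136. 217.] 206 top 0.0229 circ [0.572  0.4401] 0.0465 mid [0.5719 0.4239] mean [0.571  0.4196]
obj [375. 236.] 65 top 0.0627 circ [ 0.5117 -0.1995] 0.0128 mid [ 0.5115 -0.1995] mean [ 0.5089 -0.2009]
obj [333. 260.] 178 top 0.0658 circ [ 0.4514 -0.0709] 0.0247 mid [ 0.4518 -0.0712] mean [ 0.4515 -0.0719]
obj [426. 264.] 436 top 0.0433 circ [ 0.4418 -0.3091] 0.0314 mid [ 0.4415 -0.3096] mean [ 0.4415 -0.3104]
```

View pics/s1.png

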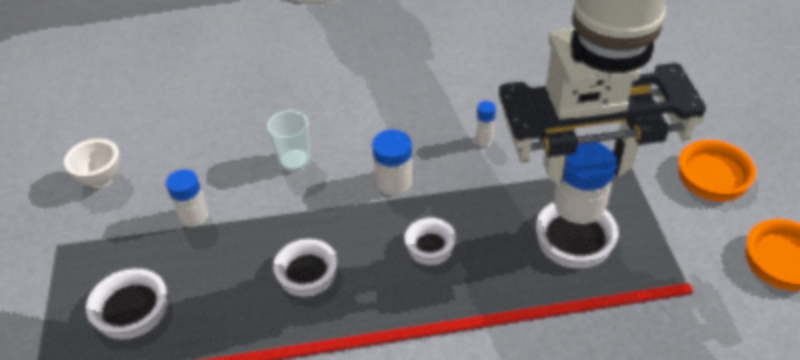

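Jar_1 hangs upright over cup_1 (crop pixel (580,215)). Now I lower it.

```bash
python3 -m inch '[[0,0,0.012,0,0.05],[0,0,0.012,0,0.05],[0,0,0.012,0,0.05],[0,0,0.008,0,0.05],[0,0,0.004,0,0.05],[0,0,0.002,0,0.05],[0,0,0.002,0,0.05],[0,0,0,0,0.05],[0,0,0,0,0.05],[0,0,0,0,0.05]]'; python3 -m inch '[[0,0,0.001,0,0.05],[0,0,0,0,0.05],[0,0,0,0,0.05],[0,0,0,0,0.05]]'
```

```text
time: 6.25
ee_pos: [0.642, 0.2422, 0.039]
ee_rot: [180.0, 0.0, -180.0]
force: [-0.9, 0.2, -1.9]
grip_width: 0.0591
finger_force: 25.0
time: 6.65
ee_pos: [0.6416, 0.2421, 0.0375]
ee_rot: [180.0, -0.0, -180.0]
force: [-0.6, -0.1, -1.4]
grip_width: 0.0595
finger_force: 25.0
```

```bash
python3 -m inch '[[0,0,0.001,0,0.05],[0,0,0,0,0.05],[0,0,0,0,0.05]]';python3 -m inch '[[0,0,0.001,0,0.05],[0,0,0,0,0.05],[0,0,0,0,0.05]]'; python3 -m inch '[[0,0,0,0,0.062],[0,0,0,0,0.066],[0,0,0,0,0.075],[0,0,0,0,0.0918],[0,0,0,0,0.0918],[0,0,0,0,0.0918],[0,0,0,0,0.0918]]'
python3 -m inch '[[0,0,-0.01,0,0.0918],[0,0,-0.02,0,0.0918],[0,0,-0.03,0,0.0918],[0,0,-0.03,0,0.0918],[0,0,-0.03,0,0.0918],[0,0,-0.03,0,0.0918]]'
```

```text
time: 6.95
ee_pos: [0.6418, 0.2422, 0.0374]
ee_rot: [-180.0, 0.0, -180.0]
force: [-2.5, -0.7, 5.2]
grip_width: 0.0596
finger_force: 25.0
time: 7.25
ee_pos: [0.6419, 0.2422, 0.0373]
ee_rot: [-180.0, 0.0, -180.0]
force: [-3.6, -1.3, 10.5]
grip_width: 0.0593
finger_force: 25.0
time: 7.95
ee_pos: [0.6416, 0.2421, 0.0354]
ee_rot: [180.0, -0.0, -180.0]
force: [0.2, -0.4, 0.4]
grip_width: 0.0917
finger_force: 0.0
time: 8.55
ee_pos: [0.6417, 0.2422, 0.1877]
ee_rot: [180.0, 0.0, -180.0]
force: [0.4, -0.2, -0.9]
grip_width: 0.0917
finger_force: 0.0
```

```bash
python3 -m inch '[[0.0164,-0.0243,0,0,0.0918],[0.0164,-0.0243,0,0,0.0918],[0.0164,-0.0243,0,0,0.0918],[0.0164,-0.0243,0,0,0.0918],[0.0164,-0.0243,0,0,0.0918],[0.0164,-0.0243,0,0,0.0918],[0.0164,-0.0243,0,0,0.0918],[0.0164,-0.0243,0,0,0.0918],[0,0,0,0,0.0918],[0,0,0,0,0.0918]]'
python3 - <<'E'
from h import *
from meas import measure
for n in("top","scene"): print(n);measure(eyes.grab_frame(n))
print(status.sense()["ee_pos"])
E
```

```text
time: 9.55
ee_pos: [0.5109, 0.0473, 0.1865]
ee_rot: [-180.0, 0.1, 179.9]
force: [1.1, 0.4, -0.8]
grip_width: 0.0917
finger_force: 0.0
top
blue [203. 187.] 421 top 0.0813 circ [0.637  0.2414] 0.0292 mid [0.6371 0.2414] mean [0.6373 0.2415]
blue [380. 231.] 143 top 0.0665 circ [ 0.5241 -0.1938] 0.0174 mid [ 0.5229 -0.1939] mean [ 0.5236 -0.1938]
blue [230. 259.] 59 top 0.0628 circ [0.4588 0.1765] 0.0107 mid [0.4591 0.1771] mean [0.4581 0.1766]
obj [132. 164.] 110 top 0.0235 circ [0.711 0.449] 0.0383 mid [0.711  0.4377] mean [0.7112 0.4359]
obj [400. 185.] 351 top 0.0227 circ [ 0.6477 -0.2593] 0.0413 mid [ 0.6482 -0.2594] mean [ 0.6497 -0.2618]
obj [206. 192.] 366 top 0.0237 circ [0.6394 0.2438] 0.0471 mid [0.6388 0.2442] mean [0.638  0.2421]
obj [334. 190.] 130 top 0.0225 circ [ 0.6348 -0.0764] 0.0329 mid [ 0.6348 -0.0863] mean [ 0.6382 -0.0899]
obj [210. 197.] 118 top 0.0721 circ [0.6253 0.2334] 0.0255 mid [0.6235 0.2334] mean [0.6171 0.2284]
obj [136. 217.] 205 top 0.0225 circ [0.5723 0.4418] 0.046 mid [0.572  0.4244] mean [0.5719 0.4205]
obj [257. 226.] 121 top 0.2988 circ [0.5127 0
[... 1437 characters left out ...]
64] 0.0229 mid [0.5257 0.0464] mean [0.5286 0.0436]
obj [155. 203.] 160 top 0.0416 circ [ 0.531 -0.196] 0.0164 mid [ 0.5368 -0.196 ] mean [ 0.5377 -0.1937]
obj [347. 217.] 641 top 0.0515 circ [0.6473 0.2363] 0.029 mid [0.6514 0.2353] mean [0.6605 0.2294]
obj [274. 218.] 242 top 0.0192 circ [0.6248 0.0731] 0.0298 mid [0.6247 0.0728] mean [0.6238 0.0728]
obj [438. 227.] 119 top 0.0191 circ [0.7137 0.4422] 0.0367 mid [0.7137 0.4364] mean [0.7145 0.4331]
obj [211. 231.] 337 top 0.0191 circ [ 0.6369 -0.0708] 0.0373 mid [ 0.6373 -0.0707] mean [ 0.6354 -0.0705]
obj [122. 249.] 467 top 0.0193 circ [ 0.6497 -0.2617] 0.042 mid [ 0.6501 -0.2613] mean [ 0.6502 -0.2617]
[0.51133138 0.04879989 0.18626663]
```

Jar_1 is in cup_1, about 3 mm off axis, with its top about 6 mm higher than it was on the bench. Jar_2 next.

```bash
python3 -m inch '[[0,0,0.02,0,0.0918],[0,0,0.02,0,0.0918],[0,0,0.02,0,0.0918],[0,0,0.02,0,0.0918],[0,0,0.02,0,0.0918],[0,0,0.02,0,0.0918],[0,0,0.02,0,0.0918],[0,0,0.016,0,0.0918],[0,0,0,0,0.0918],[0,0,0,0,0.0918]]'; python3 -m inch '[[0,0,0,0,0.08],[0,0,0,0,0.07],[0,0,0,0,0.06],[0,0,0,0,0.05],[0,0,0,0,0.045],[0,0,0,0,0.04],[0,0,0,0,0.04],[0,0,0,0,0.04],[0,0,0,0,0.04],[0,0,0,0,0.04]]' 20
python3 - <<'E'
from h import *
print(np.mean([status.sense()["ee_pos"]],0))
E
python3 -m inch '[[0,0,-0.01,0,0.04],[0,0,-0.02,0,0.04],[0,0,-0.02,0,0.04],[0,0,-0.02,0,0.04],[0,0,-0.01,0,0.04],[0,0,0,0,0.04],[0,0,0,0,0.04]]' 25
```

```text
time: 10.65
ee_pos: [0.5108, 0.0489, 0.0295]
ee_rot: [180.0, -0.0, -179.9]
force: [0.6, -0.2, -0.3]
grip_width: 0.0918
finger_force: 0.0
time: 11.65
ee_pos: [0.5107, 0.0478, 0.0296]
ee_rot: [180.0, 0.0, -180.0]
force: [0.5, 1.2, 2.7]
grip_width: 0.0471
finger_force: 20.0
[0.51065081 0.04783209 0.02962168]
time: 12.35
ee_pos: [0.5101, 0.0474, 0.1091]
ee_rot: [-180.0, -0.0, 180.0]
force: [0.2, -0.1, -1.1]
grip_width: 0.0474
finger_force: 25.0
```

```bash
python3 -m inch '[[-0.0063,-0.014,0,0,0.04],[-0.0125,-0.0281,0,0,0.04],[-0.0125,-0.0281,0,0,0.04],[-0.0125,-0.0281,0,0,0.04],[-0.0125,-0.0281,0,0,0.04],[-0.0125,-0.0281,0,0,0.04],[-0.0125,-0.0281,0,0,0.04],[-0.0125,-0.0281,0,0,0.04],[-0.0125,-0.0281,0,0,0.04],[-0.0125,-0.0281,0,0,0.04]]'; python3 -m inch '[[-0.0125,-0.0281,0,0,0.04],[-0.0065,-0.0139,0,0,0.04],[0,0,0,0,0.04],[0,0,0,0,0.04],[0,0,0,0,0.04],[0,0,0,0,0.04]]'
python3 - <<'E'
from h import *
f=eyes.grab_frame("scene"); cv2.imwrite("pics/s2.png",cv2.resize(f["color"][100:280,60:460,::-1],None,fx=2,fy=2))
E
```

```text
time: 13.35
ee_pos: [0.6286, -0.2219, 0.1077]
ee_rot: [180.0, -0.1, 180.0]
force: [0.9, 0.2, -1.3]
grip_width: 0.0477
finger_force: 25.0
time: 13.95
ee_pos: [0.6482, -0.2596, 0.1093]
ee_rot: [180.0, -0.0, -179.9]
force: [-0.0, -0.5, -1.5]
grip_width: 0.0476
finger_force: 25.0
```

View pics/s2.png

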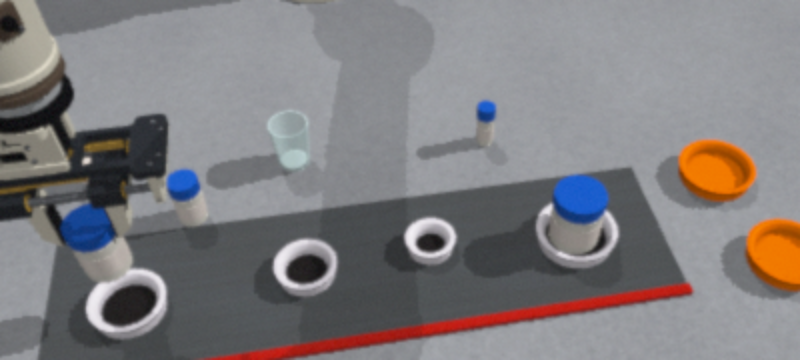

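Jar_2 hangs upright above cup_2 (crop (105,255)), and jar_1 stands seated in cup_1 (580,225). Now I lower jar_2.

```bash
python3 -m inch '[[-0.001,-0.001,0.015,0,0.04],[0,0,0.015,0,0.04],[0,0,0.015,0,0.04],[0,0,0.012,0,0.04],[0,0,0.006,0,0.04],[0,0,0.004,0,0.04],[0,0,0.003,0,0.04],[0,0,0,0,0.04],[0,0,0,0,0.04],[0,0,0,0,0.04]]'; for i in 1; do python3 -m inch '[[0,0,0.002,0,0.04],[0,0,0,0,0.04],[0,0,0,0,0.04],[0,0,0,0,0.04]]'; done
```

```text
time: 15.0
ee_pos: [0.6498, -0.2624, 0.0402]
ee_rot: [-180.0, 0.1, -180.0]
force: [-0.1, -0.5, -1.3]
grip_width: 0.0475
finger_force: 25.0
time: 15.4
ee_pos: [0.6494, -0.2622, 0.0375]
ee_rot: [180.0, 0.0, -180.0]
force: [0.1, -0.2, -1.4]
grip_width: 0.0473
finger_force: 25.0
```

```bash
python3 -m inch '[[0,0,0.001,0,0.04],[0,0,0,0,0.04],[0,0,0,0,0.04]]'
```

```text
time: 15.7
ee_pos: [0.6493, -0.2622, 0.0364]
ee_rot: [180.0, -0.0, -180.0]
force: [-0.2, 0.7, -2.2]
grip_width: 0.0475
finger_force: 25.0
```

```bash
python3 -m inch '[[0,0,0.001,0,0.04],[0,0,0,0,0.04],[0,0,0,0,0.04]]'; python3 -m inch '[[0,0,0.0005,0,0.04],[0,0,0,0,0.04],[0,0,0,0,0.04]]'; python3 -m inch '[[0,0,0,0,0.05],[0,0,0,0,0.054],[0,0,0,0,0.06],[0,0,0,0,0.07],[0,0,0,0,0.0918],[0,0,0,0,0.0918],[0,0,0,0,0.0918],[0,0,0,0,0.0918],[0,0,0,0,0.0918]]'; python3 -m inch '[[0,0,-0.01,0,0.0918],[0,0,-0.02,0,0.0918],[0,0,-0.03,0,0.0918],[0,0,-0.03,0,0.0918],[0,0,-0.03,0,0.0918],[0,0,-0.03,0,0.0918]]'
```

```text
time: 16.0
ee_pos: [0.6496, -0.2623, 0.0358]
ee_rot: [-180.0, 0.0, -180.0]
force: [-0.1, 0.6, 0.4]
grip_width: 0.0474
finger_force: 25.0
time: 16.3
ee_pos: [0.6498, -0.2622, 0.0357]
ee_rot: [-180.0, 0.0, -180.0]
force: [-2.1, 0.9, 5.6]
grip_width: 0.0471
finger_force: 25.0
time: 17.2
ee_pos: [0.6494, -0.2622, 0.035]
ee_rot: [180.0, 0.0, -180.0]
force: [-0.1, -0.2, -0.7]
grip_width: 0.092
finger_force: 0.0
time: 17.8
ee_pos: [0.6494, -0.2622, 0.1872]
ee_rot: [-180.0, 0.0, -180.0]
force: [0.5, 0.0, 0.2]
grip_width: 0.0917
finger_force: 0.0
```

```bash
python3 -m inch '[[0.025,0.0132,0,0,0.0918],[0.025,0.0132,0,0,0.0918],[0.025,0.0132,0,0,0.0918],[0.025,0.0132,0,0,0.0918],[0.025,0.0132,0,0,0.0918],[0,0,0,0,0.0918],[0,0,0,0,0.0918],[0,0,0,0,0.0918]]'
python3 - <<'E'
from h import *
from meas import measure
for n in("top","scene"): print(n);measure(eyes.grab_frame(n))
print(status.sense()["ee_pos"])
E
```

```text
time: 18.6
ee_pos: [0.5254, -0.1969, 0.1858]
ee_rot: [-180.0, 0.1, 180.0]
force: [-0.6, 0.2, -0.6]
grip_width: 0.0918
finger_force: 0.0
top
blue [405. 180.] 279 top 0.0769 circ [ 0.6139 -0.2194] 0.0783 mid [ 0.6163 -0.2227] mean [ 0.6481 -0.2594]
blue [203. 187.] 425 top 0.0811 circ [0.6376 0.2417] 0.0294 mid [0.6369 0.2413] mean [0.637  0.2413]
blue [381. 235.] 45 top 0.2951 circ [ 0.4907 -0.1409] 0.0084 mid [ 0.4905 -0.141 ] mean [ 0.4893 -0.1427]
blue [230. 259.] 60 top 0.0622 circ [0.4589 0.1768] 0.0106 mid [0.4591 0.1771] mean [0.4586 0.1769]
obj [132. 164.] 114 top 0.0229 circ [0.7109 0.4477] 0.0379 mid [0.7109 0.4376] mean [0.7132 0.4356]
obj [391. 184.] 176 top 0.0226 circ [ 0.6484 -0.2554] 0.0413 mid [ 0.6484 -0.2457] mean [ 0.6514 -0.2378]
obj [206. 192.] 367 top 0.0233 circ [0.6399 0.2439] 0.0472 mid [0.6402 0.2443] mean [0.637  0.2424]
obj [398. 188.] 125 top 0.0663 circ [ 0.6421 -0.2597] 0.0223 mid [ 0.6353 -0.2597] mean [ 0.6309 -0.26  ]
obj [326. 191.] 298 top 0.0224 circ [ 0.6334 -0.0683] 0.0349 mid [ 0.6331 -0.0686] mean [ 0.632 -0.068]
obj [210. 197.] 118 top 0.0706
[... 1682 characters left out ...]
0.0475 mid [0.5768 0.4233] mean [0.5776 0.419 ]
obj [155. 203.] 161 top 0.043 circ [ 0.5326 -0.1959] 0.0158 mid [ 0.5359 -0.1959] mean [ 0.5389 -0.195 ]
obj [347. 217.] 637 top 0.052 circ [0.6489 0.2359] 0.0285 mid [0.6537 0.2357] mean [0.6606 0.2288]
obj [274. 218.] 249 top 0.0191 circ [0.6247 0.0737] 0.0301 mid [0.6238 0.073 ] mean [0.624  0.0725]
obj [438. 226.] 115 top 0.0191 circ [0.7139 0.4448] 0.0359 mid [0.714  0.4366] mean [0.713  0.4335]
obj [212. 231.] 336 top 0.0192 circ [ 0.6361 -0.0708] 0.036 mid [ 0.6364 -0.0707] mean [ 0.6362 -0.0703]
obj [123. 252.] 653 top 0.0469 circ [ 0.6537 -0.2624] 0.0232 mid [ 0.6601 -0.2617] mean [ 0.6674 -0.2564]
[ 0.52527737 -0.19673827  0.1852378 ]
```

Jar_2 is seated in cup_2, about 2 mm off axis. Jar_3 next.

```bash
python3 -m inch '[[0.001,0.001,0.02,0,0.0918],[0,0,0.02,0,0.0918],[0,0,0.02,0,0.0918],[0,0,0.02,0,0.0918],[0,0,0.02,0,0.0918],[0,0,0.02,0,0.0918],[0,0,0.02,0,0.0918],[0,0,0.0155,0,0.0918],[0,0,0,0,0.0918],[0,0,0,0,0.0918]]'; python3 -m inch '[[0,0,0,0,0.08],[0,0,0,0,0.07],[0,0,0,0,0.06],[0,0,0,0,0.05],[0,0,0,0,0.042],[0,0,0,0,0.036],[0,0,0,0,0.03],[0,0,0,0,0.028],[0,0,0,0,0.028],[0,0,0,0,0.028]]' 20
python3 -m inch '[[0,0,-0.01,0,0.028],[0,0,-0.02,0,0.028],[0,0,-0.02,0,0.028],[0,0,-0.02,0,0.028],[0,0,-0.02,0,0.028],[0,0,-0.01,0,0.028],[0,0,0,0,0.028],[0,0,0,0,0.028]]' 25
```

```text
time: 19.7
ee_pos: [0.5236, -0.1952, 0.0294]
ee_rot: [180.0, -0.0, -180.0]
force: [0.3, -0.2, -0.0]
grip_width: 0.0919
finger_force: 0.0
time: 20.7
ee_pos: [0.5233, -0.1952, 0.0295]
ee_rot: [180.0, -0.0, -180.0]
force: [0.2, 0.2, 0.6]
grip_width: 0.0352
finger_force: 20.0
time: 21.5
ee_pos: [0.523, -0.1952, 0.1292]
ee_rot: [180.0, -0.0, -180.0]
force: [0.3, -0.2, -0.7]
grip_width: 0.0354
finger_force: 25.0
```

```bash
python3 -m inch '[[-0.0093,0.0106,0,0,0.028],[-0.0184,0.0211,0,0,0.028],[-0.0184,0.0211,0,0,0.028],[-0.0184,0.0211,0,0,0.028],[-0.0184,0.0211,0,0,0.028],[-0.0184,0.0211,0,0,0.028],[-0.0093,0.0106,0,0,0.028],[0,0,0,0,0.028],[0,0,0,0,0.028],[0,0,0,0,0.028]]'; python3 -m inch '[[0,0,0.01,0,0.028],[0,0,0.02,0,0.028],[0,0,0.02,0,0.028],[0,0,0.01,0,0.028],[0,0,0,0,0.028],[0,0,0,0,0.028],[0,0,0,0,0.028]]'
python3 - <<'E'
from h import *
f=eyes.grab_frame("scene"); cv2.imwrite("pics/s3.png",cv2.resize(f["color"][100:280,60:460,::-1],None,fx=2,fy=2))
E
```

```text
time: 22.5
ee_pos: [0.6328, -0.0705, 0.129]
ee_rot: [-179.9, -0.1, 179.9]
force: [-0.2, -0.1, -1.1]
grip_width: 0.0354
finger_force: 25.0
time: 23.2
ee_pos: [0.6348, -0.0687, 0.0706]
ee_rot: [-180.0, 0.1, 180.0]
force: [-0.6, -0.3, -1.4]
grip_width: 0.035
finger_force: 25.0
```

View pics/s3.png

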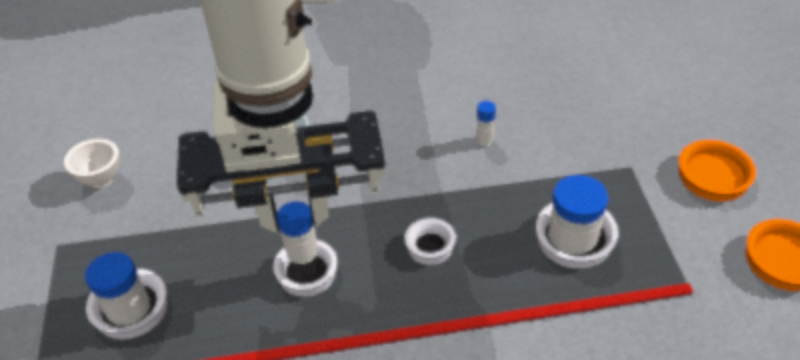

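Jar_3 hangs above cup_3 (crop (298,235)), with jars 1 and 2 seated. Lowering it.

```bash
python3 -m inch '[[0,0,0.012,0,0.028],[0,0,0.01,0,0.028],[0,0,0.006,0,0.028],[0,0,0.004,0,0.028],[0,0,0.001,0,0.028],[0,0,0,0,0.028],[0,0,0,0,0.028],[0,0,0,0,0.028]]';  python3 -m inch '[[0,0,0.001,0,0.028],[0,0,0,0,0.028],[0,0,0,0,0.028]]'
```

```text
time: 24.05
ee_pos: [0.6342, -0.0685, 0.0369]
ee_rot: [-180.0, 0.0, -180.0]
force: [-0.8, -0.4, -1.2]
grip_width: 0.0353
finger_force: 25.0
time: 24.35
ee_pos: [0.6339, -0.0685, 0.0355]
ee_rot: [180.0, 0.0, -180.0]
force: [-0.3, 0.2, -0.8]
grip_width: 0.0352
finger_force: 25.0
```

```bash
python3 -m inch '[[0,0,0.001,0,0.028],[0,0,0,0,0.028],[0,0,0,0,0.028]]'
```

```text
time: 24.65
ee_pos: [0.6343, -0.0685, 0.0355]
ee_rot: [-180.0, 0.0, -180.0]
force: [-1.7, 0.4, 4.8]
grip_width: 0.0351
finger_force: 25.0
```

```bash
python3 -m inch '[[0,0,0,0,0.038],[0,0,0,0,0.042],[0,0,0,0,0.05],[0,0,0,0,0.06],[0,0,0,0,0.08],[0,0,0,0,0.08],[0,0,0,0,0.08],[0,0,0,0,0.08]]'; python3 -m inch '[[0,0,-0.01,0,0.08],[0,0,-0.02,0,0.08],[0,0,-0.03,0,0.08],[0,0,-0.03,0,0.08],[0,0,-0.03,0,0.08],[0,0,-0.03,0,0.08]]'; python3 -m inch '[[0.0217,0.0305,0,0,0.08],[0.0219,0.0305,0,0,0.08],[0.0219,0.0305,0,0,0.08],[0.0219,0.0305,0,0,0.08],[0.0219,0.0305,0,0,0.08],[0.0219,0.0305,0,0,0.08],[0.0219,0.0305,0,0,0.08],[0.0219,0.0305,0,0,0.08],[0,0,0,0,0.08],[0,0,0,0,0.08]]'
python3 - <<'E'
from h import *
from meas import measure
for n in("top","scene"): print(n);measure(eyes.grab_frame(n))
print(status.sense()["ee_pos"])
E
```

```text
time: 25.45
ee_pos: [0.6339, -0.0685, 0.0345]
ee_rot: [180.0, -0.0, -180.0]
force: [-0.0, 0.4, -0.4]
grip_width: 0.0794
finger_force: 0.0
time: 26.05
ee_pos: [0.6339, -0.0684, 0.1867]
ee_rot: [-180.0, 0.0, -180.0]
force: [0.4, -0.5, 0.0]
grip_width: 0.0798
finger_force: 0.0
time: 27.05
ee_pos: [0.4587, 0.1763, 0.1854]
ee_rot: [-180.0, 0.1, -179.8]
force: [-0.2, -1.2, -1.1]
grip_width: 0.0799
finger_force: 0.0
top
blue [405. 180.] 282 top 0.0766 circ [ 0.649  -0.2602] 0.0246 mid [ 0.6492 -0.261 ] mean [ 0.6485 -0.2607]
blue [203. 186.] 362 top 0.0813 circ [0.6372 0.2414] 0.0293 mid [0.6392 0.2415] mean [0.6398 0.242 ]
blue [328. 188.] 142 top 0.0732 circ [ 0.6324 -0.0675] 0.0169 mid [ 0.6318 -0.0679] mean [ 0.632  -0.0671]
obj [132. 164.] 114 top 0.023 circ [0.7118 0.4471] 0.0375 mid [0.7118 0.4377] mean [0.7115 0.4354]
obj [397. 187.] 379 top 0.0488 circ [ 0.6476 -0.2606] 0.0242 mid [ 0.6467 -0.2602] mean [ 0.6355 -0.251 ]
obj [206. 187.] 273 top 0.024 circ [0.64  0.244] 0.0467 mid [0.6457 0.2443] mean [0.65   0.2448]
obj [326. 192.] 277 top 0.0239 circ [ 0.6331 -0.0685] 0.0351 mid [
[... 1629 characters left out ...]
] 0.0332 mid [ 0.4444 -0.3108] mean [ 0.4451 -0.3104]
obj [409. 184.] 179 top 0.0191 circ [0.5764 0.4426] 0.0478 mid [0.5761 0.4235] mean [0.5764 0.4195]
obj [347. 217.] 643 top 0.0516 circ [0.6468 0.2363] 0.0292 mid [0.6515 0.2355] mean [0.6607 0.2291]
obj [274. 218.] 248 top 0.0192 circ [0.6248 0.0738] 0.0301 mid [0.6246 0.0727] mean [0.6233 0.0729]
obj [438. 226.] 112 top 0.0189 circ [0.7133 0.4421] 0.0368 mid [0.7136 0.4363] mean [0.7134 0.4336]
obj [212. 233.] 442 top 0.0432 circ [ 0.6391 -0.07  ] 0.0173 mid [ 0.6452 -0.07  ] mean [ 0.6481 -0.0697]
obj [123. 252.] 649 top 0.0478 circ [ 0.6561 -0.2612] 0.0231 mid [ 0.6601 -0.2607] mean [ 0.6671 -0.2565]
[0.45969318 0.17451718 0.18500014]
```

Jar_3 is seated to within about 1 mm. Jar_4 next.

```bash
python3 -m inch '[[0,0.001,0.02,0,0.08],[0,0,0.02,0,0.08],[0,0,0.02,0,0.08],[0,0,0.02,0,0.08],[0,0,0.02,0,0.08],[0,0,0.02,0,0.08],[0,0,0.02,0,0.08],[0,0,0.0155,0,0.08],[0,0,0,0,0.08],[0,0,0,0,0.08]]'; python3 -m inch '[[0,0,0,0,0.07],[0,0,0,0,0.06],[0,0,0,0,0.05],[0,0,0,0,0.04],[0,0,0,0,0.032],[0,0,0,0,0.026],[0,0,0,0,0.02],[0,0,0,0,0.016],[0,0,0,0,0.016],[0,0,0,0,0.016]]' 15
python3 -m inch '[[0,0,-0.01,0,0.016],[0,0,-0.02,0,0.016],[0,0,-0.02,0,0.016],[0,0,-0.02,0,0.016],[0,0,-0.02,0,0.016],[0,0,-0.01,0,0.016],[0,0,0,0,0.016],[0,0,0,0,0.016]]' 20
```

```text
time: 28.15
ee_pos: [0.4594, 0.1755, 0.029]
ee_rot: [-180.0, -0.0, 179.9]
force: [-0.1, 0.4, -0.1]
grip_width: 0.0799
finger_force: 0.0
time: 29.15
ee_pos: [0.4589, 0.1765, 0.029]
ee_rot: [180.0, -0.0, -180.0]
force: [0.2, 0.0, 0.8]
grip_width: 0.0233
finger_force: 15.0
time: 29.95
ee_pos: [0.4586, 0.1762, 0.1288]
ee_rot: [-180.0, -0.0, -180.0]
force: [-0.4, 0.5, -0.6]
grip_width: 0.0232
finger_force: 20.0
```

```bash
python3 -m inch '[[-0.0117,-0.0073,0,0,0.016],[-0.0234,-0.0145,0,0,0.016],[-0.0234,-0.0145,0,0,0.016],[-0.0234,-0.0145,0,0,0.016],[-0.0234,-0.0145,0,0,0.016],[-0.0234,-0.0145,0,0,0.016],[-0.0234,-0.0145,0,0,0.016],[-0.0117,-0.0073,0,0,0.016],[0,0,0,0,0.016],[0,0,0,0,0.016]]'; python3 -m inch '[[0,0,0.01,0,0.016],[0,0,0.02,0,0.016],[0,0,0.02,0,0.016],[0,0,0.01,0,0.016],[0,0,0,0,0.016],[0,0,0,0,0.016],[0,0,0,0,0.016]]'
python3 - <<'E'
from h import *
f=eyes.grab_frame("scene"); cv2.imwrite("pics/s4.png",cv2.resize(f["color"][100:280,60:460,::-1],None,fx=2,fy=2))
E
```

```text
time: 30.95
ee_pos: [0.6215, 0.0755, 0.128]
ee_rot: [180.0, -0.1, -180.0]
force: [-0.2, 0.4, -0.1]
grip_width: 0.0227
finger_force: 20.0
time: 31.65
ee_pos: [0.6234, 0.0754, 0.0701]
ee_rot: [180.0, 0.1, -180.0]
force: [0.1, 0.7, 0.8]
grip_width: 0.0229
finger_force: 20.0
```

View pics/s4.png

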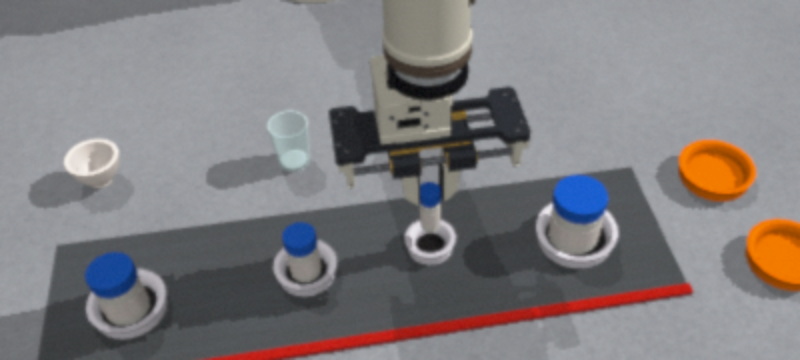

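Jar_4 hangs above cup_4 (crop (431,210)). Lowering it.

```bash
python3 -m inch '[[0,-0.001,0.012,0,0.016],[0,0,0.01,0,0.016],[0,0,0.006,0,0.016],[0,0,0.004,0,0.016],[0,0,0.001,0,0.016],[0,0,0,0,0.016],[0,0,0,0,0.016],[0,0,0,0,0.016]]';  python3 -m inch '[[0,0,0.001,0,0.016],[0,0,0,0,0.016],[0,0,0,0,0.016]]'
```

```text
time: 32.5
ee_pos: [0.623, 0.074, 0.0364]
ee_rot: [180.0, 0.0, -180.0]
force: [0.5, 1.2, 0.3]
grip_width: 0.0231
finger_force: 20.0
time: 32.8
ee_pos: [0.6227, 0.0739, 0.0351]
ee_rot: [-180.0, 0.0, -180.0]
force: [0.5, -0.2, -1.0]
grip_width: 0.023
finger_force: 20.0
```

```bash
python3 -m inch '[[0,0,0.001,0,0.016],[0,0,0,0,0.016],[0,0,0,0,0.016]]'
```

```text
time: 33.1
ee_pos: [0.6234, 0.074, 0.035]
ee_rot: [180.0, 0.1, -180.0]
force: [-0.6, -0.1, 5.6]
grip_width: 0.0231
finger_force: 20.0
```

Contact with the floor. Releasing, then retreating up and back toward the start side.

```bash
python3 -m inch '[[0,0,0,0,0.026],[0,0,0,0,0.03],[0,0,0,0,0.04],[0,0,0,0,0.05],[0,0,0,0,0.07],[0,0,0,0,0.07],[0,0,0,0,0.07],[0,0,0,0,0.07]]'; python3 -m inch '[[0,0,-0.01,0,0.07],[0,0,-0.02,0,0.07],[0,0,-0.03,0,0.07],[0,0,-0.03,0,0.07],[0,0,-0.03,0,0.07],[0,0,-0.03,0,0.07]]'; python3 -m inch '[[0.025,0.02,0,0,0.07],[0.025,0.02,0,0,0.07],[0.025,0.02,0,0,0.07],[0.025,0.02,0,0,0.07],[0.025,0.02,0,0,0.07],[0.025,0.02,0,0,0.07],[0,0,0,0,0.07],[0,0,0,0,0.07],[0,0,0,0,0.07],[0,0,0,0,0.07]]'
python3 - <<'E'
from h import *
from meas import measure
f=eyes.grab_frame("scene");measure(f); cv2.imwrite("pics/s5.png",cv2.resize(f["color"][100:280,60:460,::-1],None,fx=2,fy=2))
measure(eyes.grab_frame("top"))
E
```

```text
time: 33.9
ee_pos: [0.6227, 0.0739, 0.034]
ee_rot: [180.0, -0.0, -180.0]
force: [-0.2, -0.4, 0.3]
grip_width: 0.0693
finger_force: 0.0
time: 34.5
ee_pos: [0.6227, 0.074, 0.1862]
ee_rot: [180.0, 0.0, -180.0]
force: [-0.8, 0.6, -0.6]
grip_width: 0.0701
finger_force: 0.0
time: 35.5
ee_pos: [0.4737, 0.1929, 0.1842]
ee_rot: [-180.0, 0.0, 179.9]
force: [-0.3, -0.7, 0.1]
grip_width: 0.0702
finger_force: 0.0
blue [350. 199.] 524 top 0.0774 circ [0.6418 0.2397] 0.0309 mid [0.6421 0.2397] mean [0.6435 0.2391]
blue [274. 207.] 106 top 0.0653 circ [0.6253 0.0726] 0.0125 mid [0.6256 0.0722] mean [0.6259 0.0717]
blue [209. 219.] 231 top 0.0692 circ [ 0.636  -0.0703] 0.0185 mid [ 0.6363 -0.0702] mean [ 0.6373 -0.0705]
blue [115. 237.] 452 top 0.0734 circ [ 0.652  -0.2638] 0.0252 mid [ 0.6523 -0.2628] mean [ 0.653  -0.2621]
obj [338.  63.] 64 top 0.2993 circ [0.4583 0.2392] 0.0169 mid [0.4576 0.2392] mean [0.4585 0.2391]
obj [320.  86.] 1327 top 0.2936 circ [0.502  0.1907] 0.0931 mid [0.4998 0.1905] mean [0.5025 0.1894]
obj [204. 168.] 470 top 0.0618 circ [ 0.4536 -0.0721] 0.0267 mid [ 0.4532 -0.073
[... 1783 characters left out ...]
] 237 top 0.0235 circ [0.6218 0.0745] 0.0289 mid [0.6219 0.0745] mean [0.623  0.0733]
obj [325. 195.] 59 top 0.0616 circ [ 0.6223 -0.0675] 0.0139 mid [ 0.6195 -0.0675] mean [ 0.6179 -0.0671]
obj [271. 199.] 35 top 0.0607 circ [0.6134 0.0733] 0.0089 mid [0.6118 0.0733] mean [0.6117 0.0739]
obj [136. 216.] 197 top 0.0232 circ [0.5723 0.4421] 0.0462 mid [0.572  0.4255] mean [0.5711 0.4203]
obj [240. 227.] 42 top 0.2965 circ [0.5064 0.1373] 0.0104 mid [0.5054 0.1373] mean [0.5052 0.1375]
obj [333. 260.] 181 top 0.0663 circ [ 0.4508 -0.071 ] 0.0247 mid [ 0.4507 -0.0709] mean [ 0.45   -0.0705]
obj [426. 264.] 419 top 0.0435 circ [ 0.4409 -0.309 ] 0.0314 mid [ 0.4414 -0.3092] mean [ 0.442  -0.3103]
```

View pics/s5.png

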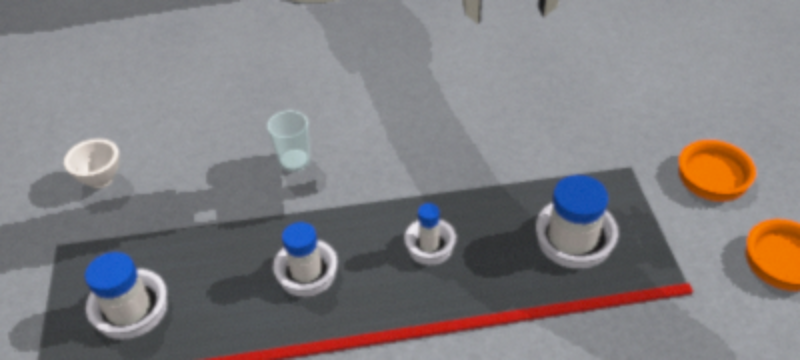

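All four jars stand upright in their own cups (crop (580,215), (120,288), (302,252) and (430,228)). The arm is clear and the bystanders haven't moved. Handing in.

```bash
python3 -c "
from bench import workorder
print(workorder.hand_in())"
```

```text
the job is handed in; nothing more can be done
None
```

I loaded the four jars into their own cups in order from largest to smallest, each upright and within about 4 mm of the cup axis by camera; the beaker and mortar did not move, and I handed the job in at about 36 s (it returned no verdict).

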